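Clear the way and tip the spare pegs into the hallway drawer

ROBOT

A 6-joint arm with a two-finger parallel gripper is mounted at the origin on the work surface. World frame = base frame: x ahead of the robot, y to its left, z up, the work surface at z = 0. Lengths are in mm, angles in rad, forces in N, time in s.
With the tool pointing down it reaches from about 275 to 825 mm from the base axis. Payload 4.9 kg.
Tool frame: the origin (TCP) lies at the very end of the fingers, on their centre line; the grasp point (between the pads) lies 19 mm behind it; z points along the fingers, y is the direction in which the jaws open and shut (so a half turn about z gives the same grasp; the last joint's range is limited). The gripper opens to 85 mm and grips with 20 to 120 N. Pads are 22 mm wide; open, the fingers measure 114 mm over their backs; the gripper's body (76 mm by 85 mm) begins 54 mm behind the grasp point. The pads swing forward as they close: fully open they stand 13 mm farther back than shut.
Start: joints at [-1.4, 0.326, -0.193, 1.052, 0, 1.437], TCP at [165.068, -524.663, 231.281] pointing down, gripper open.
Joint ranges: [-2.65, 2.65], [-0.97, 1.79], [-1.3, 1.35], [-1.93, 2.1], [-1.47, 1.37], [-3.14, 3.14]. Speed limits (rad/s): [2.57, 2.57, 3.14, 3.14, 3.14, 3.14].

INTERFACE

Orientations are given as [roll, pitch, yaw] about the fixed x, y, z axes, in that order (R = Rz(yaw) Ry(pitch) Rx(roll)).
In Python, from bench import bot, solve_ik, imaging gives the robot as it stands. Calls block until the motion is done:
- bot.move_ptp(position, orientation): joint-space move of the TCP to a pose.
- bot.movel(position, rot=None, max_speed=150, threshold=None): straight line of the TCP; rot=None keeps the orientation; max_speed is the mean speed in mm/s. With threshold (N) it stops when the force on the tool has changed by that much, and returns True; else False.
- bot.move_j(angles): joint-space move.
- bot.grip(opening, effort=None): opening from 0.0 (shut) to 1.0 (fully open); effort is the grip in N (None keeps the last); returns when the fingers have stopped.
- bot.dwell(seconds).
- solve_ik(position, orientation): joint angles nearest the present ones, or None.
- bot.get_state(): the state.
- imaging.capture(name): name is "side" or "top" or "wrist"; returns the picture (400x640x3 uint8, blue, green, red); there is no depth.
- imaging.camera_model(name): a dict with "K" (3x3 intrinsics, pixels), "position" and "rotation" of the camera in the world. Camera axes: x right, y up, looking along -z (the intrinsics and any distortion apply to the point x, -y, -z); pixel columns grow to the right and rows downward; lengths in mm; the calibration is good to about 2 mm. The wrist camera is an equidistant fisheye: a pixel r from the principal point sees the ray r / f radians off the axis. A picture is of the moment at which its call begins: read the wrist's pose just before it. camera_model takes no time and is no camera call; for the wrist camera it gives the pose at the moment of the call.
A pose or a line that the arm cannot do raises bot.IKError and nothing moves.
- bot.sign_off(): hands the job in, once; it reports no verdict.
The state is a dict: "t": time; "qpos": joint angles; "joint_velocities": joint speeds; "effort": joint torques, N m; "tcp_pos": TCP position; "orientation": TCP orientation; "contact_force": force on the tool from outside, world axes, zero at the start; "wrist_torque": the same for the moment, N m; "opening": opening from 0.0 (shut) to 1.0 (fully open).
Only numpy, scipy, OpenCV 4.12 (cv2) and the standard library are available. Lean on these libraries where they do the work, as an engineer would, in place of code of your own. Each camera call takes 0.05 s, during which the arm holds its last target.

TASK

The spare pegboard pegs in the two steel cups belong in the drawer of the little chest. First move everything that stands right in front of the drawer (tin, bike light, spectacle stand, whichever are there) onto the valet tray, standing as they stand now, then pull the drawer well open, tip all the pegs from one cup after the other into it, stand both cups back upright on their cork mat and shut the drawer fully. Leave the key bowl and the carabiner with keys where they are.

Things in the scene. Friction and masses are not known exactly. Their poses are not given: they have to be found in the camera images.
- chest: small oak one-drawer chest standing on the console, 220 deep (x) x 260 wide (y) x 100 high; fixed; origin at the centre of its underside; its front looks along its own -x, towards the robot. A little potted plant and some postcards stand on top, towards the back
- chest_drawer0 (a joint): the chest's drawer: 0 = shut, grows as it slides out along the chest's -x, in m; stop at 0.15. It takes about 1 N and stays where it is left
- chest_drawer0_handle (a point): middle of the drawer's steel bar handle: a round bar 11 mm thick and about 120 mm long along the chest's y, 35 mm in front of the drawer front, held by two posts 51 mm either side of the middle; about 62 mm above the console. Axes parallel to the chest's; moves with the drawer
- drawer_floor (a point): centre of the drawer's inner floor, moves with the drawer; axes parallel to the chest's (x to the back). The inside is 175 mm (x) x 218 mm (y), its side walls rise 56 mm above this point (rim 78 mm above the console), the drawer front 66 mm. With the drawer out by d m the chest covers what lies beyond x = d - 0.093
- tray: shallow wooden valet tray, fixed, at one side of the console (left or right); outside 280 (its x) x 150 (its y) x 22 mm high, walls and floor 5 mm; origin at the centre of its underside
- mat: rectangular cork mat, 280 (its x) x 140 (its y) mm, 6 mm thick, fixed, on the other side of the console from the tray; the two cups stand on it, about 150 mm apart along its x; origin at the centre of its underside
- cup_a: one of two equal straight round steel cups, 66 mm outside diameter, 105 mm high, wall 3.5 mm, bottom 5 mm, starts upright on the cork mat with 2 to 4 pegs in it; origin at the centre of its underside, z up through the mouth; 0.13 to 0.2 kg empty
- cup_b: one of two equal straight round steel cups, 66 mm outside diameter, 105 mm high, wall 3.5 mm, bottom 5 mm, starts upright on the cork mat with 2 to 4 pegs in it; origin at the centre of its underside, z up through the mouth; 0.13 to 0.2 kg empty
- tin: closed aluminium tin, plain cylinder 62 mm across and 55 mm high, upright; origin at the centre of its underside. May be absent (None)
- light: green plastic bike light, a block lying flat: 72 mm long (its y, black lens at +y), 36 mm wide (its x), 36 mm high; origin at the centre of its underside. May be absent (None)
- stand: dark wooden spectacle stand: foot 70 x 70 x 16 mm, above it a column 26 mm (its x) x 34 mm (its y) up to 82 mm, and on top a nose-shaped roll along x, 26 mm long and 34 mm across, its top at 105 mm; origin at the centre of the foot's underside. May be absent (None)
- bowl: speckled ceramic key bowl, 140 mm across and 50 mm high, loose, to be left alone; origin at the centre of its underside
- keys: steel carabiner with two keys, lying flat, about 130 mm long (its x) and 10 mm high, loose, to be left alone; origin below the middle of the carabiner ring
- peg_a0: chunky beech pegboard peg, a block 17 x 17 x 24 mm (24 along its z), origin at its centre, 12 g; starts loose in one of the cups. May be absent (None)
- peg_a1: chunky beech pegboard peg, a block 17 x 17 x 24 mm (24 along its z), origin at its centre, 12 g; starts loose in one of the cups. May be absent (None)
- peg_a2: chunky beech pegboard peg, a block 17 x 17 x 24 mm (24 along its z), origin at its centre, 12 g; starts loose in one of the cups. May be absent (None)
- peg_a3: chunky beech pegboard peg, a block 17 x 17 x 24 mm (24 along its z), origin at its centre, 12 g; starts loose in one of the cups. May be absent (None)
- peg_b0: chunky beech pegboard peg, a block 17 x 17 x 24 mm (24 along its z), origin at its centre, 12 g; starts loose in one of the cups. May be absent (None)
- peg_b1: chunky beech pegboard peg, a block 17 x 17 x 24 mm (24 along its z), origin at its centre, 12 g; starts loose in one of the cups. May be absent (None)
- peg_b2: chunky beech pegboard peg, a block 17 x 17 x 24 mm (24 along its z), origin at its centre, 12 g; starts loose in one of the cups. May be absent (None)
- peg_b3: chunky beech pegboard peg, a block 17 x 17 x 24 mm (24 along its z), origin at its centre, 12 g; starts loose in one of the cups. May be absent (None)
There are look-alikes about, which are no part of the job. What is shaped like the cup_b but purple or red is not meant.

How it is judged (in metres and radians):
On the way, in this order (a step that is already met when the one before it is completed fails the run):
1. everything in front of the drawer stands on the tray while the drawer is still shut (x of tin in the frame of tray between -0.125 and 0.125 m and y of tin in the frame of tray between -0.065 and 0.065 m and z of tin in the frame of tray between 0 and 0.013 m and angle between each of tin, light, stand's own z axis and vertical below 0.2 rad and x of light in the frame of tray between -0.125 and 0.125 m and y of light in the frame of tray between -0.065 and 0.065 m and z of light in the frame of tray between 0 and 0.013 m and x of stand in the frame of tray between -0.125 and 0.125 m and y of stand in the frame of tray between -0.065 and 0.065 m and z of stand in the frame of tray between 0 and 0.013 m and value of joint chest_drawer0 below 0.03 m), for 0.2 s.
2. the drawer is pulled open by more than 100 mm (value of joint chest_drawer0 above 0.1 m), for 0.2 s.
3. a cup is tilted over the open drawer (value of joint chest_drawer0 above 0.08 m and ((angle between cup_a's own z axis and vertical above 1 rad and horizontal distance between cup_a and drawer_floor below 0.2 m) or (angle between cup_b's own z axis and vertical above 1 rad and horizontal distance between cup_b and drawer_floor below 0.2 m))), for 0.05 s.
4. all pegs are in the drawer (x of peg_a0 in the frame of drawer_floor between -0.09 and 0.09 m and y of peg_a0 in the frame of drawer_floor between -0.112 and 0.112 m and z of peg_a0 in the frame of drawer_floor between 0 and 0.056 m and x of peg_a1 in the frame of drawer_floor between -0.09 and 0.09 m and y of peg_a1 in the frame of drawer_floor between -0.112 and 0.112 m and z of peg_a1 in the frame of drawer_floor between 0 and 0.056 m and x of peg_a2 in the frame of drawer_floor between -0.09 and 0.09 m and y of peg_a2 in the frame of drawer_floor between -0.112 and 0.112 m and z of peg_a2 in the frame of drawer_floor between 0 and 0.056 m and x of peg_a3 in the frame of drawer_floor between -0.09 and 0.09 m and y of peg_a3 in the frame of drawer_floor between -0.112 and 0.112 m and z of peg_a3 in the frame of drawer_floor between 0 and 0.056 m and x of peg_b0 in the frame of drawer_floor between -0.09 and 0.09 m and y of peg_b0 in the frame of drawer_floor between -0.112 and 0.112 m and z of peg_b0 in the frame of drawer_floor between 0 and 0.056 m and x of peg_b1 in the frame of drawer_floor between -0.09 and 0.09 m and y of peg_b1 in the frame of drawer_floor between -0.112 and 0.112 m and z of peg_b1 in the frame of drawer_floor between 0 and 0.056 m and x of peg_b2 in the frame of drawer_floor between -0.09 and 0.09 m and y of peg_b2 in the frame of drawer_floor between -0.112 and 0.112 m and z of peg_b2 in the frame of drawer_floor between 0 and 0.056 m and x of peg_b3 in the frame of drawer_floor between -0.09 and 0.09 m and y of peg_b3 in the frame of drawer_floor between -0.112 and 0.112 m and z of peg_b3 in the frame of drawer_floor between 0 and 0.056 m), for 0.2 s.
At the end, for the whole second after the job is handed in: The drawer is shut to within 8 mm with all pegs inside it; tin, bike light and spectacle stand (those present) stand upright (within 11 degrees) on the tray's floor, at rest; both cups stand upright on the cork mat, the middle of each at least 10 mm inside the mat's edge (all of step 4 and value of joint chest_drawer0 below 0.008 m and x of tin in the frame of tray between -0.125 and 0.125 m and y of tin in the frame of tray between -0.065 and 0.065 m and z of tin in the frame of tray between 0 and 0.013 m and angle between each of tin, light, stand's own z axis and vertical below 0.2 rad and linear speed of each of tin, light, stand, cup_a, cup_b below 0.03 m/s and x of light in the frame of tray between -0.125 and 0.125 m and y of light in the frame of tray between -0.065 and 0.065 m and z of light in the frame of tray between 0 and 0.013 m and x of stand in the frame of tray between -0.125 and 0.125 m and y of stand in the frame of tray between -0.065 and 0.065 m and z of stand in the frame of tray between 0 and 0.013 m and angle between each of cup_a, cup_b's own z axis and vertical below 0.1 rad and x of cup_a in the frame of mat between -0.13 and 0.13 m and y of cup_a in the frame of mat between -0.06 and 0.06 m and z of cup_a in the frame of mat between 0.001 and 0.011 m and x of cup_b in the frame of mat between -0.13 and 0.13 m and y of cup_b in the frame of mat between -0.06 and 0.06 m and z of cup_b in the frame of mat between 0.001 and 0.011 m); the robot touches nothing.
It fails at once if the key bowl is moved by more than 30 mm (distance of bowl from where it was at the start of the episode above 0.03 m).
It fails at once if the carabiner with keys is moved by more than 30 mm (distance of keys from where it was at the start of the episode above 0.03 m).
Of tin, light, stand only 2 to 3 are there at a start; the rules pass over those that are not, and their reading is None.
Of peg_a0, peg_a1, peg_a2, peg_a3 only 2 to 4 are there at a start; the rules pass over those that are not, and their reading is None.
Of peg_b0, peg_b1, peg_b2, peg_b3 only 2 to 4 are there at a start; the rules pass over those that are not, and their reading is None.
At some moment in a run one of tin, light, stand may be knocked a few centimetres aside while the robot is not near it.
It also fails if it takes over 208 s, if anything falls off the work surface, if the arm or the gripper's body presses on something with over 40 N, if the wrist force passes 120 N, or if a joint passes its speed limit or range.

## Working session

There is one attempt and no reset: what is moved stays moved. The work goes in short steps, each a Python script; the robot and the scene stay as the last script left them, time stands still between calls to the robot, and variables do not carry over. Pictures are saved under pics/ and viewed, and the job is handed in when it is done.

```bash
ls; mkdir -p pics
python3 - <<'E'
from bench import bot, solve_ik, imaging
import cv2
for n in ["side","top","wrist"]:
    m=imaging.camera_model(n); print(n,m)
    cv2.imwrite(f"pics/{n}0.png",imaging.capture(n))
print(bot.get_state())
E
```

```text
pics
side {'K': array([[499.63484858,   0.        , 315.90465336],
       [  0.        , 499.63484858, 210.80919711],
       [  0.        ,   0.        ,   1.        ]]), 'position': array([-132.58869196,  964.02268363,  969.89697867]), 'rotation': array([ 9.14696258e-01, -5.23821890e-04, -2.54971536e+00])}
top {'K': array([[386.46179329,   0.        , 320.2645922 ],
       [  0.        , 386.46179329, 196.58247593],
       [  0.        ,   0.        ,   1.        ]]), 'position': array([ 345.13883588,   37.03977289, 1104.52783201]), 'rotation': array([ 0.14890371, -0.03193192, -1.5572854 ])}
wrist {'K': array([[309.70691629,   0.        , 324.44793988],
       [  0.        , 309.70691629, 201.69049676],
       [  0.        ,   0.        ,   1.        ]]), 'position': array([ 235.12152592, -503.27537211,  373.57487012]), 'rotation': array([-2.88694490e-01,  3.68334809e-04, -1.26582347e+00])}
{'t': 0.15, 'qpos': array([-1.40022305e+00,  3.26767382e-01, -1.93348373e-01,  1.05202804e+00,
        2.24567617e-05,  1.43660246e+00]), 'joint_velocities': array([-0.00072307, -0.00292756,  0.00179925, -0.00026339,  0.00111727,
        0.0010037 ]), 'effort': array([ 1.31113697e-05, -4.43703926e+01,  2.62664688e+01,  1.04344758e-02,
       -1.46055045e-04, -3.58225407e-06]), 'tcp_pos': array([ 164.9828478 , -524.20108885,  230.68734141]), 'orientation': array([-3.14026030e+00, -2.02534565e-04,  3.04766988e-01]), 'contact_force': array([-0.17370245,  0.02827879,  0.29801476]), 'wrist_torque': array([0.02816076, 0.00655039, 0.01991493]), 'opening': 1.002598945911695}
```

View pics/top0.png

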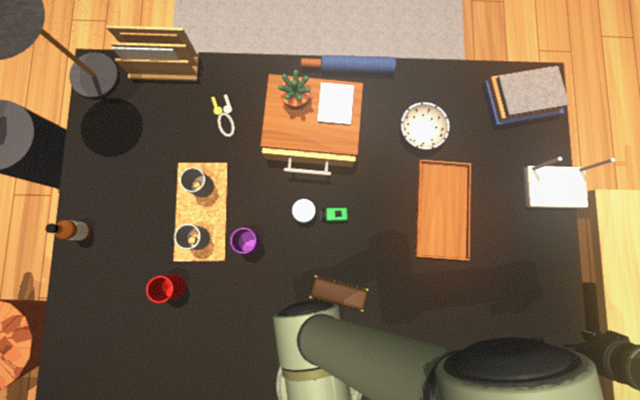

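View pics/side0.png

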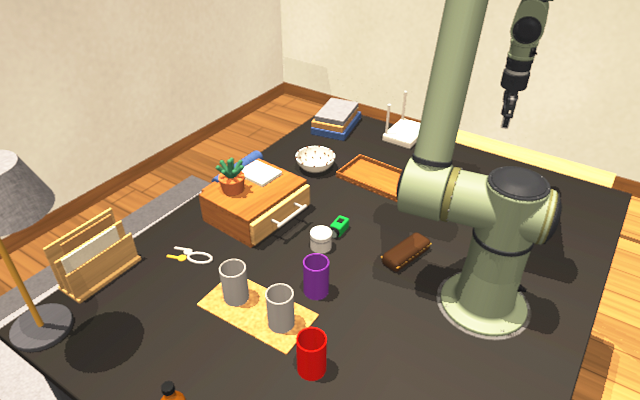

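View pics/wrist0.png

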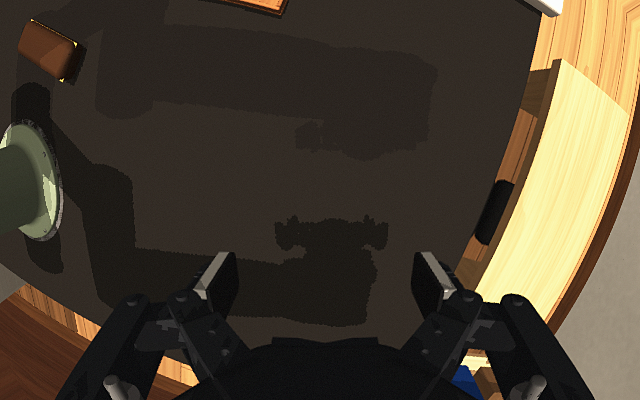

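The top view shows the chest at about (312,115), its handle at (307,170), the tin at (303,211), the light at (337,214), the tray at (443,210) and the mat at (200,212). The grey cups are at (194,183) and (190,237), with purple and red look-alikes nearby. I see no spectacle stand; the brown block at (338,292) looks like a flat case.

```bash
cat > h.py <<'E'
from bench import bot, solve_ik, imaging
import numpy as np, cv2
from scipy.spatial.transform import Rotation as Rn
def cam(n):
    m=imaging.camera_model(n); return m['K'],m['position'],Rn.from_euler('xyz',m['rotation']).as_matrix()
def cast(n,uv,z,c=None):
    K,p,R=c or cam(n); u,v=uv
    x=(u-K[0,2])/K[0,0]; y=(v-K[1,2])/K[1,1]
    if n=='wrist':
        r=np.hypot(x,y); s=np.tan(r)/r if r>1e-9 else 1; x*=s;y*=s
    d=R@np.array([x,-y,-1.]); return p+d*(z-p[2])/d[2]
def proj(n,P,c=None):
    K,p,R=c or cam(n); q=R.T@(np.asarray(P,float)-p); x,y=q[0]/-q[2],-q[1]/-q[2]
    if n=='wrist':
        r=np.hypot(x,y); s=np.arctan(r)/r if r>1e-9 else 1; x*=s;y*=s
    return np.array([K[0,0]*x+K[0,2],K[1,1]*y+K[1,2]])
def snap(n,name,crop=None,scale=1):
    im=imaging.capture(n)
    o=im if crop is None else im[crop[1]:crop[3],crop[0]:crop[2]]
    cv2.imwrite(f'pics/{name}.png',cv2.resize(o,None,fx=scale,fy=scale,interpolation=cv2.INTER_CUBIC)); return im
def st():
    s=bot.get_state(); print('t%.1f'%s['t'],'tcp',s['tcp_pos'].round(1),'rpy',s['orientation'].round(3),'F',s['contact_force'].round(1),'op %.3f'%s['opening']); return s
E
python3 - <<'E'
from h import *
im=cv2.imread('pics/top0.png')
cv2.imwrite('pics/t1.png',cv2.resize(im[60:270,165:375],None,fx=2.85,fy=2.85,interpolation=cv2.INTER_CUBIC))
hsv=cv2.cvtColor(im,cv2.COLOR_BGR2HSV)
def info(nm,mask,roi,z):
    m=np.zeros_like(mask); x0,y0,x1,y1=roi; m[y0:y1,x0:x1]=mask[y0:y1,x0:x1]
    cs,_=cv2.findContours(m,cv2.RETR_EXTERNAL,cv2.CHAIN_APPROX_NONE)
    c=max(cs,key=cv2.contourArea); b=cv2.boxPoints(cv2.minAreaRect(c))
    P=np.array([cast('top',q,z)[:2] for q in b]); print(nm,'px',cv2.minAreaRect(c),'\n ctr',P.mean(0).round(1),'corners',P.round(0).tolist(), 'sides',np.linalg.norm(P[1]-P[0]).round(1),np.linalg.norm(P[2]-P[1]).round(1))
    d=P[1]-P[0]; print('  ang',np.degrees(np.arctan2(d[1],d[0])).round(1))
sat=(hsv[...,1]>90)&(hsv[...,2]>90)
info('tray',(sat*255).astype(np.uint8),(400,150,485,270),22)
info('mat',(sat*255).astype(np.uint8),(165,150,232,275),6)
info('light',((hsv[...,1]>120)&(abs(hsv[...,0].astype(int)-65)<20)&(hsv[...,2]>60)).astype(np.uint8)*255,(322,200,355,230),36)
info('tin',(hsv[...,2]>150).astype(np.uint8)*255,(285,195,320,226),55)
info('handle',((hsv[...,2]>120)&(hsv[...,1]<60)).astype(np.uint8)*255,(280,165,335,178),62)
info('chest',sat.astype(np.uint8)*255,(250,70,370,153),100)
E
```

```text
tray px ((447.2566223144531, 209.59811401367188), (65.11239624023438, 99.77529907226562), 2.4895527362823486) 
 ctr [ 480.  -358.3] corners [[340.0, -255.0], [625.0, -274.0], [621.0, -465.0], [334.0, -439.0]] sides 286.4 191.0
  ang -3.8
mat px ((200.2355499267578, 211.52044677734375), (52.590824127197266, 100.43348693847656), 1.5911402702331543) 
 ctr [464.3 343.5] corners [[322.0, 411.0], [608.0, 423.0], [607.0, 273.0], [320.0, 266.0]] sides 285.5 150.5
  ang 2.4
light px ((336.5, 214.0), (12.0, 21.0), 90.0) 
 ctr [457.8 -40.8] corners [[474.0, -11.0], [475.0, -70.0], [442.0, -70.0], [441.0, -12.0]] sides 58.7 33.6
  ang -89.0
tin px ((303.5, 210.0), (22.0, 23.0), 90.0) 
 ctr [465.4  50.9] corners [[495.0, 83.0], [496.0, 20.0], [436.0, 19.0], [435.0, 82.0]] sides 63.0 60.5
  ang -89.0
handle px ((306.7690124511719, 168.27243041992188), (47.25288391113281, 9.88241195678711), 4.763641834259033) 
 ctr [580.3  44.1] corners [[571.0, 110.0], [598.0, 108.0], [590.0, -22.0], [562.0, -20.0]] sides 27.8 130.4
  ang -3.1
chest px ((311.5438537597656, 116.7898941040039), (99.26512908935547, 79.68704986572266), 5.440331935882568) 
 ctr [716.5  33.2] corners [[614.0, 173.0], [839.0, 161.0], [819.0, -112.0], [594.0, -90.0]] sides 225.1 273.5
  ang -3.1
```

View pics/t1.png

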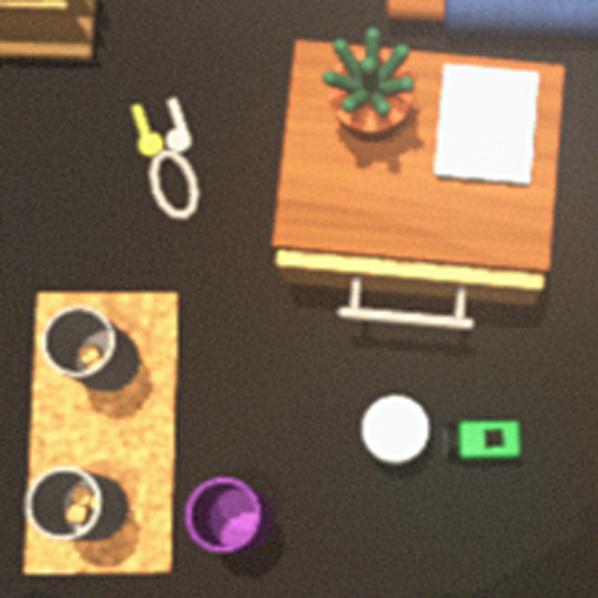

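Run:
```python
from h import *
im=cv2.imread('pics/top0.png')
cv2.imwrite('pics/t2.png',cv2.resize(im[150:275,390:490],None,fx=4.5,fy=4.5,interpolation=cv2.INTER_CUBIC))
hsv=cv2.cvtColor(im,cv2.COLOR_BGR2HSV)
m=((hsv[...,1]>90)&(hsv[...,2]>90)&(hsv[...,0]<22)).astype(np.uint8)*255
z=np.zeros_like(m); z[150:270,405:480]=m[150:270,405:480]; z=cv2.morphologyEx(z,cv2.MORPH_OPEN,np.ones((5,5)))
c=max(cv2.findContours(z,cv2.RETR_EXTERNAL,cv2.CHAIN_APPROX_NONE)[0],key=cv2.contourArea)
b=cv2.boxPoints(cv2.minAreaRect(c)); print(b.round(1).tolist())
P=np.array([cast('top',q,18)[:2] for q in b]);print('tray',P.round(0).tolist(),P.mean(0).round(1))
# side views sanity: project
for nm,p in dict(tin=(465,51,55),light=(458,-34,36),tray=(478,-345,5),handle=(575,44,62)).items(): print(nm,proj('side',p).round(0),proj('top',p).round(0))
# pixel checks by side camera tin top
for y in (0.5,1.57,-1.57): print(solve_ik([465,51,12],[np.pi,0,y]), solve_ik([540,-345,20],[np.pi,0,y]))
```

```text
[[413.8999938964844, 259.0], [416.20001220703125, 158.60000610351562], [472.29998779296875, 159.89999389648438], [470.0, 260.29998779296875]]
tray [[337.0, -260.0], [625.0, -273.0], [625.0, -439.0], [335.0, -419.0]] [ 480.7 -347.7]
tin [320. 232.] [303. 210.]
light [338. 222.] [334. 214.]
tray [381. 180.] [441. 210.]
handle [291. 215.] [307. 170.]
[-0.04875177  0.46011828 -0.66750412  0.44317392  0.          2.59284088] [-0.68363497  0.68689962 -0.18091416  0.70298255  0.          1.95795769]
[-0.04875177  0.46011828 -0.66750412  0.44317392  0.          1.52284088] [-0.68363497  0.68689962 -0.18091416  0.70298255  0.          0.88795769]
[-0.04875177  0.46011828 -0.66750412  0.44317392  0.         -1.62034442] [-0.68363497  0.68689962 -0.18091416  0.70298255  0.         -2.25522762]
```

View pics/t2.png

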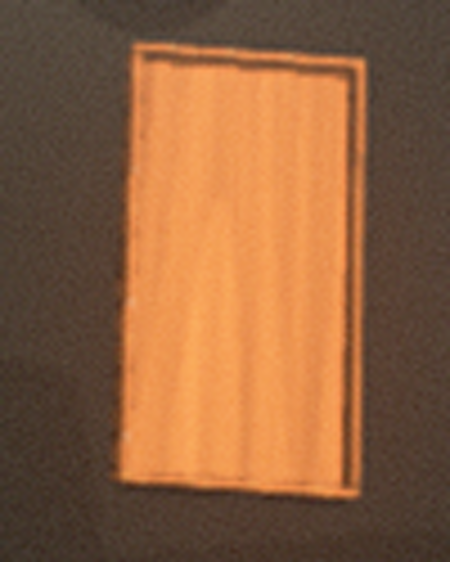

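Run:
```python
from h import *
from math import pi
print('tray ctr',np.mean([cast('top',q,22)[:2] for q in [(420,160),(470.9,163.8),(469.3,259.8),(417,257)]],0))
D=[pi,0,pi/2]
bot.grip(1.0,30)
bot.move_ptp([465,50,200],D); st()
snap('top','t3'); snap('wrist','w3')
```

```text
tray ctr [ 478.0765222  -349.56743815]
t2.7 tcp [465.3  49.3 200.1] rpy [3.141 0.    1.57 ] F [-0.4  0.5 -0.6] op 0.998
```

View pics/w3.png

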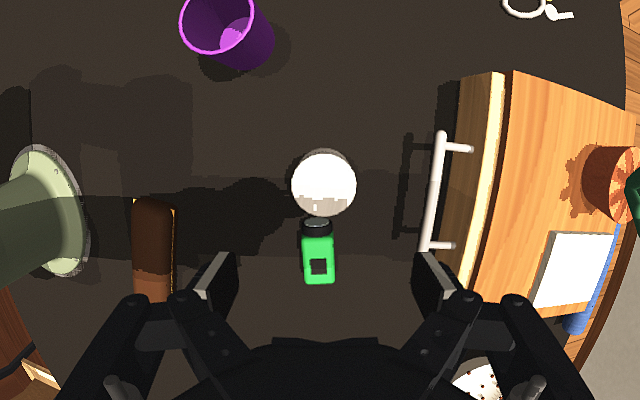

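Run:
```python
from h import *
print(cast('wrist',(324,184),55), cast('wrist',(318,218),36),cast('wrist',(319.5,283),36))
c=cam('wrist');print(c[1])
# handle ends at z=62
print(cast('wrist',(441,135),62),cast('wrist',(423,252),62),'top handle',cast('top',(284.5,169.5),62),cast('top',(330.5,173.5),62))
```

```text
[465.87199204  52.79977693  55.        ] [459.45979061  11.61672033  36.        ] [460.4492294  -68.13122961  36.        ]
[466.48566142 120.96628375 342.98188933]
[576.60783289 102.95250134  62.        ] [568.87225868 -17.54068737  62.        ] top handle [575.54764481 105.25646239  62.        ] [566.89174914 -21.49656104  62.        ]
```

Run:
```python
from h import *
from math import pi
D=[pi,0,pi/2]
bot.movel([465.5,51.5,90]); bot.movel([465.5,51.5,12],max_speed=80); bot.grip(0.0,35); st()
bot.movel([465.5,51.5,150]); st()
bot.move_ptp([540,-347,120],D); st()
print(bot.movel([540,-347,14],max_speed=60,threshold=6)); s=st()
bot.grip(1.0); p=s['tcp_pos']; bot.movel([p[0],p[1],130]); st()
bot.move_ptp([459.5,-34,150],D)
snap('top','t4'); snap('wrist','w4')
```

```text
t5.1 tcp [465.8  51.5  12.6] rpy [3.141 0.    1.571] F [-1.8 -0.8  5.5] op 0.718
t6.2 tcp [464.8  51.5 149.2] rpy [-3.14  -0.     1.571] F [-0.3  0.1 -2.3] op 0.718
t7.7 tcp [ 540.3 -345.5  120. ] rpy [-3.141e+00 -1.000e-03  1.572e+00] F [ 1.1  0.3 -1.9] op 0.714
True
t9.3 tcp [ 539.9 -346.9   17.7] rpy [-3.141 -0.     1.571] F [-0.6  0.2  4.9] op 0.716
t10.6 tcp [ 539.3 -346.5  129.1] rpy [-3.137e+00 -3.000e-03  1.571e+00] F [-0.6  0.2 -1.5] op 0.999
```

View pics/w4.png

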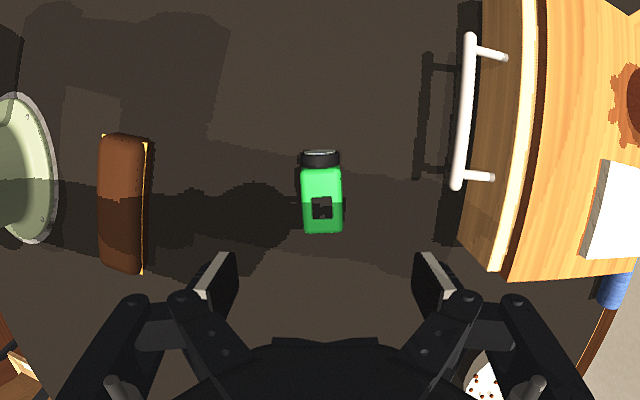

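View pics/t4.png

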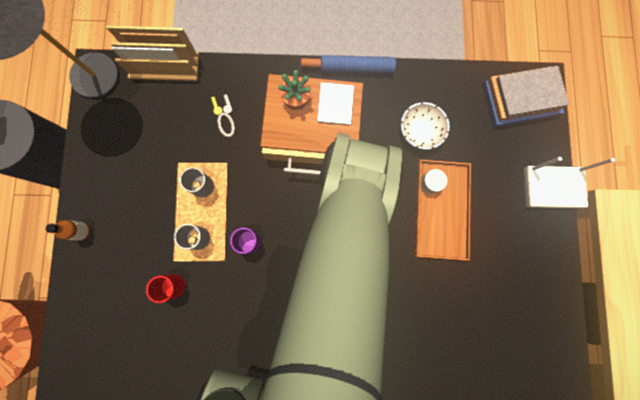

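Run:
```python
from h import *
im=cv2.imread('pics/t4.png'); cv2.imwrite('pics/t4z.png',cv2.resize(im[150:275,390:490],None,fx=4.5,fy=4.5,interpolation=cv2.INTER_CUBIC))
print(cast('top',(436,181),60),proj('top',(540,-347,60)), [cast('wrist',q,36) for q in [(320,152),(322.5,233)]])
```

```text
[ 552.00611025 -315.25240846   60.        ] [447.46293902 185.47122999] [array([457.89352714,   3.17702464,  36.        ]), array([459.74797971, -69.28390384,  36.        ])]
```

View pics/t4z.png

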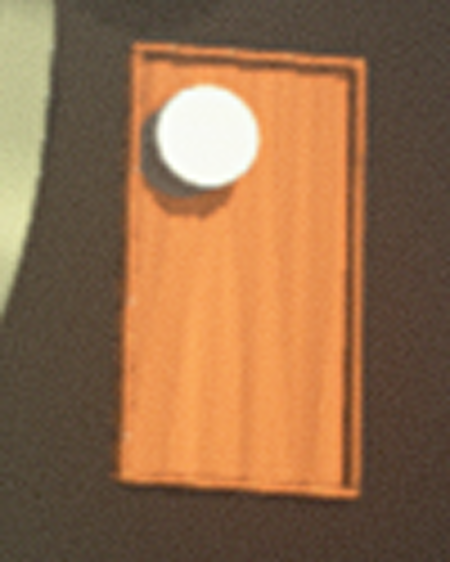

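The tin is upright on the tray at about (552,-315). That is 34 mm from where I released it, probably the announced knock, and still inside the limits. Next is the light.

Run:
```python
from h import *
from math import pi
D=[pi,0,pi/2]
bot.movel([459,-36,60]); bot.movel([459,-36,5],max_speed=60); bot.grip(0.0,30); st()
bot.movel([459,-36,150]); st()
bot.move_ptp([415,-350,120],D); st()
print(bot.movel([415,-350,7],max_speed=60,threshold=6)); s=st()
bot.grip(0.75); p=s['tcp_pos']; bot.movel([p[0],p[1],130]); st()
bot.move_ptp([400,0,350],D)
snap('top','t5',(390,150,490,275),4.5); snap('side','s5')
# IK exploration
for nm,P in dict(low=(415,365,80),up=(545,365,80),pour=(500,40,170)).items():
  for a in (0,20,35,45,60):
    r=[]
    for yaw in range(-30,131,20):
      for roll in (0,1):
        # tool z along (cos a cos yaw, cos a sin yaw, -sin a); jaws horizontal
        y=np.radians(yaw);A=np.radians(a)
        tz=np.array([np.cos(A)*np.cos(y),np.cos(A)*np.sin(y),-np.sin(A)]); ty=np.array([-np.sin(y),np.cos(y),0])*(1-2*roll); tx=np.cross(ty,tz)
        e=Rn.from_matrix(np.c_[tx,ty,tz]).as_euler('xyz')
        q=solve_ik((np.array(P)+19*tz).tolist(),e.tolist())
        if q is not None: r.append((yaw,roll,round(float(q[5]),1)))
    print(nm,a,r)
```

```text
t14.2 tcp [459.1 -36.    5.3] rpy [3.141 0.    1.571] F [-0.8 -0.4  4.9] op 0.421
t15.3 tcp [458.3 -35.8 149.2] rpy [-3.14  -0.     1.571] F [-1.1  0.4 -1.1] op 0.418
t16.5 tcp [ 415.2 -348.8  119.8] rpy [-3.141e+00 -1.000e-03  1.572e+00] F [ 0.4 -0.5 -0.5] op 0.419
True
t18.2 tcp [ 415.  -349.9   10.4] rpy [-3.141 -0.     1.571] F [-0.4  0.1  4.6] op 0.418
t19.6 tcp [ 414.5 -349.4  129.2] rpy [-3.139e+00 -3.000e-03  1.571e+00] F [-0.6 -0.2 -0.3] op 0.750
low 0 [(110, 0, -3.1), (110, 1, -0.0), (130, 0, -3.1), (130, 1, -0.0)]
low 20 [(-30, 0, 1.7), (-30, 1, -1.5), (-10, 0, 0.8), (-10, 1, -2.4), (10, 0, 0.3), (10, 1, -2.8), (70, 0, -0.6), (70, 1, 2.5), (90, 0, -1.4), (90, 1, 1.7), (110, 0, -2.3), (110, 1, 0.9), (130, 0, -2.6), (130, 1, 0.5)]
low 35 [(-30, 0, 1.5), (-30, 1, -1.6), (-10, 0, 0.9), (-10, 1, -2.2), (10, 0, 0.4), (10, 1, -2.7), (70, 0, -0.7), (70, 1, 2.4), (90, 0, -1.3), (90, 1, 1.8), (110, 0, -1.9), (110, 1, 1.2), (130, 0, -2.3), (130, 1, 0.8)]
low 45 [(-30, 0, 1.4), (-30, 1, -1.7), (-10, 0, 0.9), (-10, 1, -2.2), (10, 0, 0.5), (10, 1, -2.7), (30, 0, 0.1), (30, 1, -3.1), (50
[... 2023 characters left out ...]
(130, 1, 0.3)]
pour 45 [(-30, 0, 0.6), (-30, 1, -2.6), (-10, 0, 0.1), (-10, 1, -3.0), (10, 0, -0.3), (10, 1, 2.8), (30, 0, -0.8), (30, 1, 2.4), (50, 0, -1.3), (50, 1, 1.9), (70, 0, -1.8), (70, 1, 1.4), (90, 0, -2.2), (90, 1, 1.0), (110, 0, -2.5), (110, 1, 0.7), (130, 0, -2.7), (130, 1, 0.4)]
pour 60 [(-30, 0, 0.6), (-30, 1, -2.6), (-10, 0, 0.1), (-10, 1, -3.0), (10, 0, -0.3), (10, 1, 2.8), (30, 0, -0.7), (30, 1, 2.4), (50, 0, -1.2), (50, 1, 2.0), (70, 0, -1.6), (70, 1, 1.6), (90, 0, -2.0), (90, 1, 1.2), (110, 0, -2.3), (110, 1, 0.8), (130, 0, -2.6), (130, 1, 0.6)]<sys>:0: UserWarning: Gimbal lock detected. Setting third angle to zero since it is not possible to uniquely determine all angles.
```

View pics/t5.png

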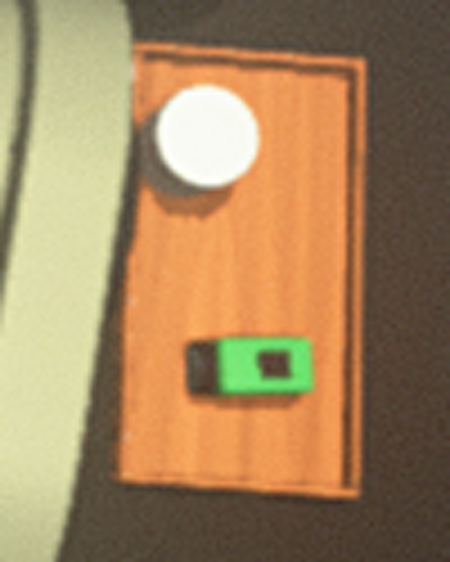

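View pics/s5.png

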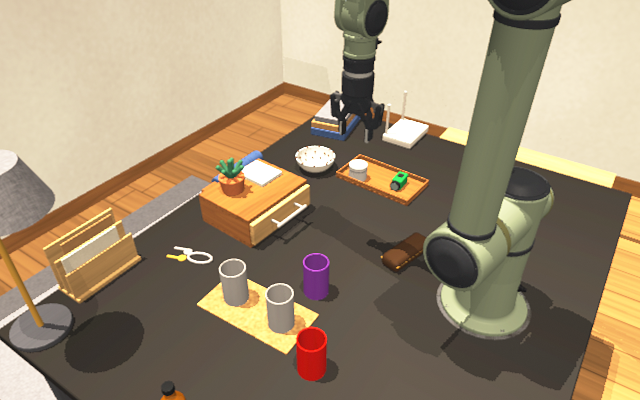

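Tin and light both stand on the tray. Next I check the handle from close up.

Run:
```python
from h import *
from math import pi
bot.grip(0.26)
bot.move_ptp([572,42,160],[pi,0,pi/2-0.062]); st()
im=snap('wrist','w6'); snap('top','t6')
g=((im.min(2)>140)).astype(np.uint8)*255; 
print(cam('wrist')[1])
```

```text
t22.7 tcp [572.1  41.8 161. ] rpy [3.141 0.    1.509] F [ 0.5 -0.9  1.1] op 0.257
[577.76564308 113.20456642 304.8576071 ]
```

View pics/w6.png

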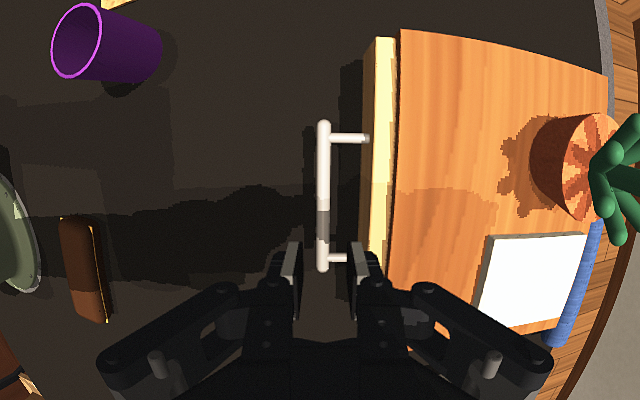

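Run:
```python
from h import *
print(cast('wrist',(323.5,123),62),cast('wrist',(322.5,270),62))
print('front top edge z~88',cast('wrist',(370,50),88),cast('wrist',(361,270),88))
```

```text
[577.06319961 104.6156451   62.        ] [568.15443432 -22.33739609  62.        ]
front top edge z~88 [612.48771169 155.92494078  88.        ] [599.90222477 -10.07037543  88.        ]
```

Run:
```python
from h import *
from math import pi
e=[pi,0,pi/2-0.070]
bot.movel([572.4,41,110],e); print(bot.movel([572.4,41,47],max_speed=50,threshold=8)); st()
bot.grip(0.0,40); st()
d=np.array([-0.9976,0.07,0])*142
p=np.array([572.4,41,47])+d
bot.movel(p.tolist(),max_speed=90); st()
bot.grip(0.26); st()
bot.movel([p[0],p[1],160])
bot.move_ptp([380,60,300],e)
snap('top','t7'); snap('side','s7');snap('wrist','w7'); st()
```

```text
False
t24.7 tcp [572.7  41.   47.4] rpy [ 3.141 -0.     1.501] F [-0.1  0.2  0.3] op 0.261
t24.9 tcp [570.9  41.2  47.3] rpy [-3.139  0.     1.501] F [-5.5 -0.6  4.6] op 0.109
t26.6 tcp [431.   51.2  47.2] rpy [ 3.142e+00 -1.000e-03  1.501e+00] F [-0.4  3.2  6.9] op 0.109
t26.9 tcp [430.4  50.6  46.7] rpy [-3.141e+00  1.000e-03  1.501e+00] F [-0.   0.6 -0.3] op 0.263
t28.6 tcp [379.4  59.9 298.2] rpy [-3.138  0.     1.501] F [-0.4  0.5 -0.2] op 0.261
```

View pics/w7.png

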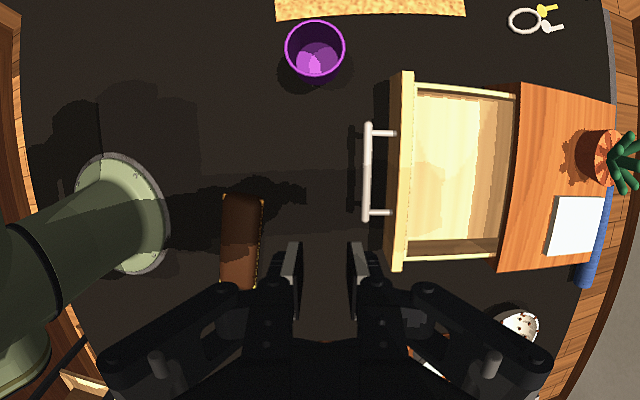

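View pics/s7.png

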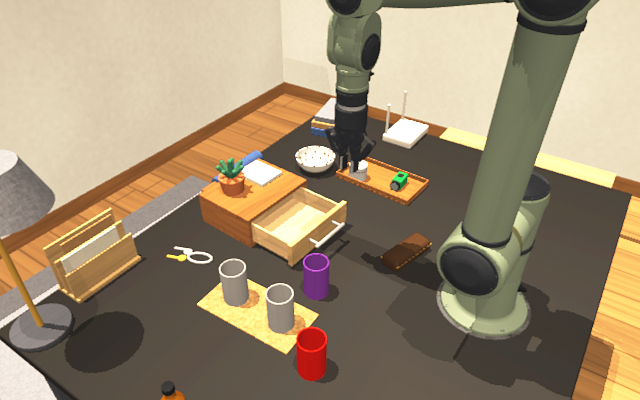

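Run:
```python
from h import *
im=cv2.imread('pics/t7.png'); cv2.imwrite('pics/t7z.png',cv2.resize(im[155:305,140:270],None,fx=4,fy=4,interpolation=cv2.INTER_CUBIC))
im=cv2.imread('pics/s7.png'); cv2.imwrite('pics/s7z.png',cv2.resize(im[235:390,190:345],None,fx=3.8,fy=3.8,interpolation=cv2.INTER_CUBIC))
for n,q in dict(up=(193.1,180.4),low=(187.5,236.5)).items(): print(n,cast('top',q,111),proj('side',cast('top',q,111)))
print('purple',cast('top',(244.7,240.7),105),'red',cast('top',(159.5,289),105))
```

```text
up [531.01608932 337.32426883 111.        ] [234.0019279  266.63305727]
low [386.25926561 342.42479332 111.        ] [279.68626023 292.18080268]
purple [377.99209766 198.86515884 105.        ] red [255.22045762 405.02848843 105.        ]
```

View pics/t7z.png

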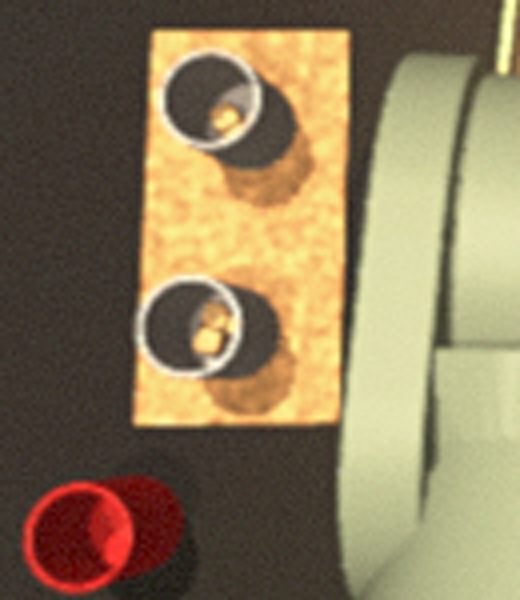

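View pics/s7z.png

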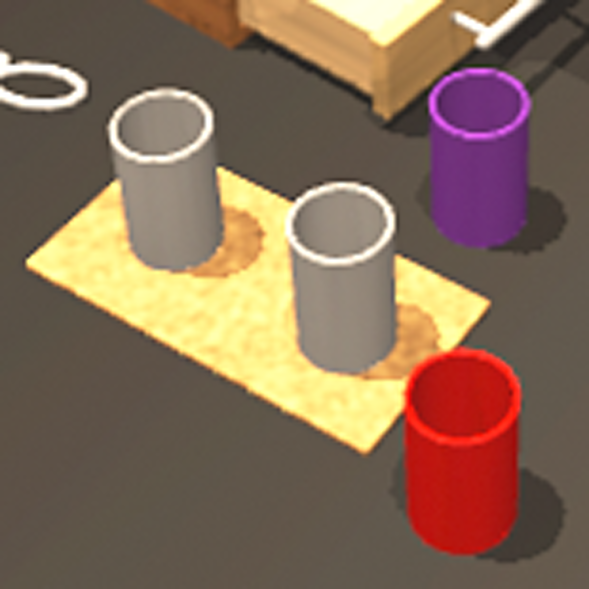

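```bash
cat > plan.py <<'E'
from h import *
def T(yaw,a,roll=0.):
    y,A=np.radians(yaw),np.radians(a)
    tz=np.array([np.cos(A)*np.cos(y),np.cos(A)*np.sin(y),-np.sin(A)]); ty=np.array([-np.sin(y),np.cos(y),0]); tx=np.cross(ty,tz)
    return np.c_[tx,ty,tz]@Rn.from_euler('z',roll,degrees=True).as_matrix()
eul=lambda R: Rn.from_matrix(R).as_euler('xyz').tolist()
GZ=62.; MZ=111.
def grasp(c,yaw,a,r,gz=GZ):      # tool pose holding cup standing at c
    R=T(yaw,a,180*r); return np.array([c[0],c[1],gz])+19*R[:,2],R
def pour(c,yaw,a,r,yp,ap,phi,mouth,gz=GZ):
    p,Rg=grasp(c,yaw,a,r,gz); Rp=T(yp,ap,180*r+phi)
    rel=Rg.T@(p-np.array([c[0],c[1],MZ])); u=Rp@Rg.T@[0,0,1]
    return np.array(mouth)+Rp@rel,Rp,np.degrees(np.arccos(u[2]))
E
python3 - <<'E'
from plan import *
import warnings; warnings.filterwarnings('ignore')
M=[535,44,140]
cups=dict(low=(386.3,342.5),up=(531,337))
def ik(p,R):
    q=solve_ik(p.tolist(),eul(R)); return q
for nm,yaws,yps in (('low',(5,10,15,20),(-60,-50,-40,-30)),('up',(70,80,90,100),(50,60,70,80,90,100))):
  c=cups[nm]
  for yaw in yaws:
   for a in (25,30,35):
    for r in (0,1):
      p,R=grasp(c,yaw,a,r); q0=ik(p,R); q1=ik(p-90*R[:,2],R); q2=ik(p+[0,0,120],R)
      if q0 is None or q1 is None or q2 is None: continue
      for yp in yps:
       for ap in (15,20,25):
        for s in (1,-1):
          ok=True;qs=[]
          for ph in (0,40,80,120,150,180):
            p,R,t=pour(c,yaw,a,r,yp,ap,s*ph,M); q=ik(p,R)
            if q is None: ok=False;break
            qs.append(q)
          if not ok: continue
          qs=np.array(qs)
          if np.abs(np.diff(qs[:,5])).max()<1.5 and np.abs(np.diff(qs[:,4])).max()<1: print(nm,yaw,a,r,'|',yp,ap,s,'tilt %.0f'%t,'g',q0.round(1)[3:],'p',qs[0].round(1)[3:],qs[-1].round(1)[3:],'q5max %.2f'%np.abs(qs[:,4]).max())
E
```

```text
low 5 30 0 | -60 15 -1 tilt 135 g [-1.3 -0.7  0.5] p [-0.3 -1.3  1.3] [-0.3 -1.3 -2. ] q5max 1.30
low 5 30 0 | -60 20 -1 tilt 130 g [-1.3 -0.7  0.5] p [-0.1 -1.2  1.3] [-0.1 -1.2 -2. ] q5max 1.21
low 5 30 0 | -60 25 -1 tilt 125 g [-1.3 -0.7  0.5] p [-0.  -1.1  1.3] [-0.  -1.1 -2. ] q5max 1.12
low 5 30 0 | -50 15 -1 tilt 135 g [-1.3 -0.7  0.5] p [-1.  -1.2  0.7] [-0.9 -1.2 -2.5] q5max 1.19
low 5 30 0 | -50 20 -1 tilt 130 g [-1.3 -0.7  0.5] p [-0.8 -1.1  0.9] [-0.7 -1.1 -2.4] q5max 1.12
low 5 30 0 | -50 25 -1 tilt 125 g [-1.3 -0.7  0.5] p [-0.6 -1.   0.9] [-0.5 -1.  -2.3] q5max 1.05
low 5 30 0 | -40 15 -1 tilt 135 g [-1.3 -0.7  0.5] p [-1.5 -1.   0.4] [-1.3 -1.  -2.7] q5max 1.02
low 5 30 0 | -40 20 -1 tilt 130 g [-1.3 -0.7  0.5] p [-1.3 -1.   0.6] [-1.1 -0.9 -2.6] q5max 0.97
low 5 30 0 | -40 25 -1 tilt 125 g [-1.3 -0.7  0.5] p [-1.  -0.9  0.6] [-0.8 -0.9 -2.6] q5max 0.91
low 5 30 1 | -60 15 1 tilt 135 g [-1.3 -0.7 -2.6] p [-0.3 -1.3 -1.9] [-0.3 -1.3  1.1] q5max 1.30
low 5 30 1 | -60 20 1 tilt 130 g [-1.3 -0.7 -2.6] p [-0.1 -1.2 -1.8] [-0.1 -1.2  1.2] q5max 1.21
low 5 30 1 | -60 25 1 ti
[... 20899 characters left out ...]
 1 tilt 125 g [-0.1  0.9 -1.2] p [ 1.1  1.1 -2.4] [1.2 1.1 0.8] q5max 1.11
up 80 35 0 | 80 25 1 tilt 120 g [-0.1  0.9 -1.2] p [ 1.   1.  -2.3] [1.1 1.1 1. ] q5max 1.05
up 80 35 0 | 90 15 1 tilt 130 g [-0.1  0.9 -1.2] p [ 1.5  1.  -2.7] [1.6 1.  0.5] q5max 1.03
up 80 35 0 | 90 20 1 tilt 125 g [-0.1  0.9 -1.2] p [ 1.4  1.  -2.6] [1.4 1.  0.6] q5max 1.00
up 80 35 0 | 90 25 1 tilt 120 g [-0.1  0.9 -1.2] p [ 1.3  0.9 -2.5] [1.3 1.  0.7] q5max 0.96
up 80 35 0 | 100 15 1 tilt 130 g [-0.1  0.9 -1.2] p [ 1.7  0.9 -2.8] [1.7 0.9 0.4] q5max 0.91Traceback (most recent call last):
  File "<stdin>", line 19, in <module>
  File "<stdin>", line 6, in ik
ValueError: time passes only in moves, steps and waits
```

```bash
sed -i 's/^GZ=62./GZ=78./' plan.py
python3 - <<'E'
from plan import *
print('side',cast('side',(279.7,293.7),111),cast('side',(232.4,267.9),111))
print('mat corners', [cast('top',((x/4)+140,(y/4)+155),6)[:2].round(0).tolist() for x,y in [(152,30),(351,30),(340,424),(134,425)]])
M=[535,44,140]
def chk(c,g,pp,phs,s):
    for z in (0,120):
        p,R=grasp(c,*g); q=solve_ik((p+[0,0,z]).tolist(),eul(R)); print(g,z,None if q is None else q.round(2))
    for ph in phs:
        p,R,t=pour(c,*g,*pp,s*ph,M); q=solve_ik(p.tolist(),eul(R)); print(' ',pp,ph,'%.0f'%t,p.round(0),None if q is None else q.round(2))
chk((531,337),(80,30,1),(60,20),(0,60,120,180),-1)
for yaw in (5,10,15,20): chk((386,341.5),(yaw,35,1),(-50,20),(),1)
chk((386,341.5),(10,35,1),(-50,20),(0,60,120,180),1)
E
```

```text
side [383.34715549 346.20884291 111.        ] [531.31420938 342.88866821 111.        ]
mat corners [[602.0, 415.0], [605.0, 273.0], [324.0, 267.0], [322.0, 409.0]]
(80, 30, 1) 0 [ 0.04  0.65 -0.74 -0.18  1.01  1.99]
(80, 30, 1) 120 [ 0.04  0.41 -0.68  0.12  1.01  1.99]
  (60, 20) 0 10 [547.  64. 101.] [-0.59  0.68 -0.72  0.35  1.22  1.38]
  (60, 20) 60 55 [571.  56. 114.] [-0.58  0.67 -0.67  0.38  1.22  0.37]
  (60, 20) 120 104 [576.  65. 141.] [-0.56  0.61 -0.67  0.38  1.22 -0.62]
  (60, 20) 180 130 [557.  81. 155.] [-0.55  0.55 -0.74  0.34  1.22 -1.64]
(5, 35, 1) 0 [ 0.92  0.59 -1.2  -0.99 -0.65 -2.58]
(5, 35, 1) 120 [ 0.92  0.17 -1.12 -0.49 -0.65 -2.58]
(10, 35, 1) 0 [ 0.87  0.62 -1.26 -1.14 -0.55 -2.69]
(10, 35, 1) 120 [ 0.87  0.16 -1.17 -0.59 -0.55 -2.69]
(15, 35, 1) 0 None
(15, 35, 1) 120 [ 0.82  0.14 -1.22 -0.67 -0.45 -2.8 ]
(20, 35, 1) 0 None
(20, 35, 1) 120 [ 0.76  0.13 -1.26 -0.74 -0.34 -2.89]
(10, 35, 1) 0 [ 0.87  0.62 -1.26 -1.14 -0.55 -2.69]
(10, 35, 1) 120 [ 0.87  0.16 -1.17 -0.59 -0.55 -2.69]
  (-50, 20) 0 15 [552.  24. 102.] [ 0.41  0.68 -0.97 -0.74 -1.12 -2.28]
  (-50, 20) 60 54 [573.  35. 114.] [ 0.42  0.66 -0.9  -0.64 -1.13 -1.22]
  (-50, 20) 120 101 [579.  28. 140.] [ 0.4   0.6  -0.91 -0.61 -1.12 -0.21]
  (-50, 20) 180 125 [564.  10. 152.] [ 0.37  0.56 -0.97 -0.67 -1.1   0.79]
```

Run:
```python
from plan import *
from math import pi
bot.grip(1.0,40)
bot.move_ptp([455,270,330],[pi,0,pi/2]); st()
im=snap('wrist','w8')
```

```text
t30.2 tcp [454.6 269.1 329.7] rpy [-3.141e+00  1.000e-03  1.570e+00] F [-0.3  0.3 -0.8] op 1.002
```

View pics/w8.png

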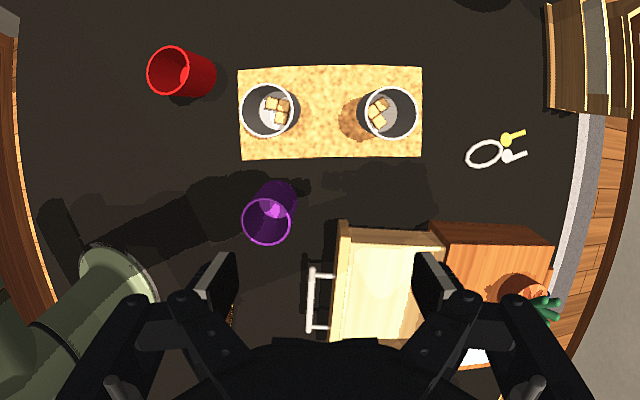

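Run:
```python
from plan import *
for n,q,z in (('low',(267.5,110.5),111),('up',(389.5,112.5),111),('purple',(266.5,221),105),('red',(169,71),105)): print(n,cast('wrist',q,z).round(1))
print([cast('wrist',q,6)[:2].round(0).tolist() for q in [(238,68),(421,68),(423,157),(242,160)]])
```

```text
low [389.4 343.3 111. ]
up [531.7 341.1 111. ]
purple [381.4 204.9 105. ]
red [258.7 403.7 105. ]
[[325.0, 412.0], [603.0, 413.0], [610.0, 274.0], [327.0, 269.0]]
```

```bash
cat > up1.py <<'E'
from plan import *
c=(531.3,340.); g=(80,30,1)
p,R=grasp(c,*g)
bot.move_ptp((p+[0,0,130]).tolist(),eul(R)); st()
print(bot.movel((p+[0,0,0]).tolist(),max_speed=70,threshold=8)); st()
snap('wrist','w9'); snap('top','t9'); snap('side','s9')
E
python3 up1.py
```

```text
t31.3 tcp [535.1 355.6 199.3] rpy [ 3.139 -1.047  1.398] F [0.6 0.1 0.9] op 0.997
False
t33.3 tcp [534.4 356.3  68.9] rpy [ 3.14  -1.047  1.398] F [-0.2  1.   0.8] op 1.003
```

View pics/w9.png

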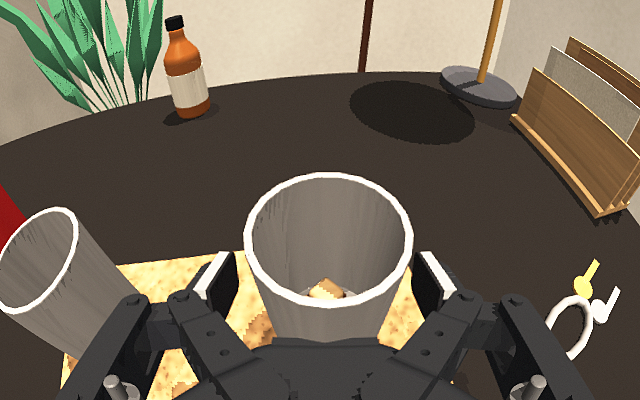

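View pics/s9.png

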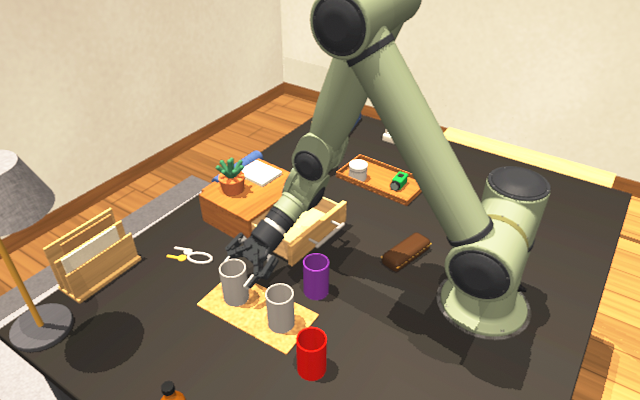

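```bash
cat > up2.py <<'E'
from plan import *
c=(531.3,340.); g=(80,30,1); pp=(60,20); s=-1
p,R=grasp(c,*g)
bot.grip(0.0,45); st()
bot.movel((p+[0,0,150]).tolist(),max_speed=120); st()
def pose(ph,mz=137,M=(548,44)):
    _,_,t=pour(c,*g,*pp,s*ph,[0,0,0]); z=mz+85*max(0,np.cos(np.radians(t)))
    P,Rp,t=pour(c,*g,*pp,s*ph,[M[0],M[1],z]); return P,Rp,t
P,Rp,t=pose(0); bot.move_ptp(P.tolist(),eul(Rp)); st()
snap('wrist','w10')
prev=P
for ph in (20,40,60,80,95,110,125,140,160,180):
    P,Rp,t=pose(ph); d=np.linalg.norm(P-prev); prev=P
    bot.movel(P.tolist(),eul(Rp),max_speed=max(d/0.5,3))
bot.dwell(0.5); st(); print(t)
snap('wrist','w11'); snap('top','t11'); snap('side','s11')
E
python3 up2.py
```

```text
t33.8 tcp [534.7 356.2  69.1] rpy [ 3.14  -1.048  1.398] F [ 0.7 -1.4  2.6] op 0.762
t35.2 tcp [533.7 356.1 217.6] rpy [-3.139 -1.047  1.394] F [ 0.5 -0.1 -2.7] op 0.759
t36.3 tcp [559.8  65.  181.7] rpy [ 3.141 -1.222  1.049] F [ 0.6 -0.4 -1.9] op 0.761
t43.3 tcp [569.6  81.3 151.7] rpy [ 3.141  1.222 -2.095] F [-0.5 -0.5 -1.5] op 0.760
130.0
```

View pics/w11.png

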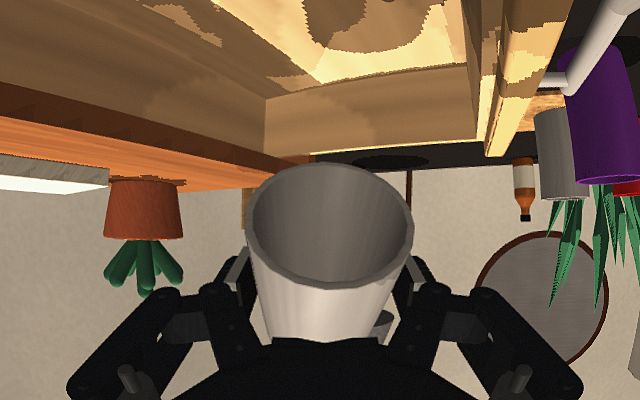

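View pics/s11.png

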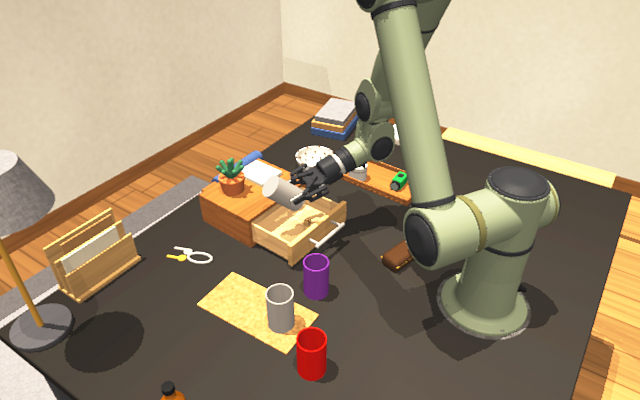

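View pics/t11.png

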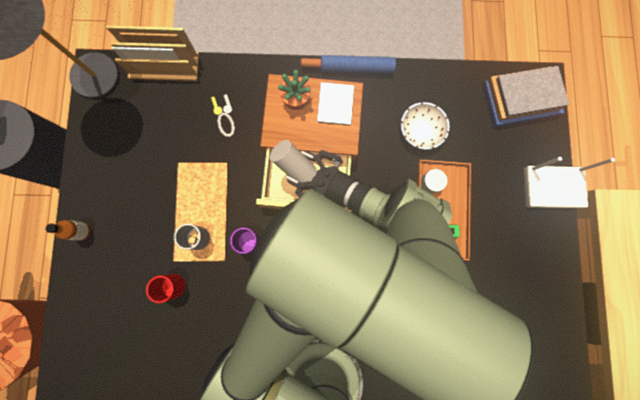

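```bash
cat > up3.py <<'E'
from plan import *
c=(531.3,340.); g=(80,30,1); pp=(60,20); s=-1
p,R=grasp(c,*g)
def pose(ph,mz=137,M=(548,44)):
    _,_,t=pour(c,*g,*pp,s*ph,[0,0,0]); z=mz+85*max(0,np.cos(np.radians(t)))
    P,Rp,t=pour(c,*g,*pp,s*ph,[M[0],M[1],z]); return P,Rp,t
prev=bot.get_state()['tcp_pos']
for ph in (150,120,90,60,30,0):
    P,Rp,t=pose(ph); d=np.linalg.norm(P-prev); prev=P
    bot.movel(P.tolist(),eul(Rp),max_speed=max(d/0.5,3))
bot.movel((P+[0,0,30]).tolist())
bot.move_ptp((p+[0,0,120]).tolist(),eul(R)); st()
bot.movel((p+[0,0,15]).tolist(),max_speed=120)
print(bot.movel((p+[0,0,-2]).tolist(),max_speed=25,threshold=4)); st()
bot.grip(1.0); bot.dwell(0.2); st()
q=bot.get_state()['tcp_pos']
bot.movel([q[0],q[1],q[2]+150],max_speed=120); st()
snap('wrist','w12'); snap('top','t12'); snap('side','s12')
E
python3 up3.py
```

```text
t49.0 tcp [534.2 355.5 187.8] rpy [-3.139 -1.046  1.393] F [ 0.   0.4 -2.1] op 0.761
True
t50.7 tcp [533.9 356.4  67.3] rpy [-3.141 -1.049  1.396] F [-0.4 -2.4  4. ] op 0.763
t51.2 tcp [533.3 356.   66.2] rpy [-3.137 -1.046  1.392] F [ 0.4  0.2 -0.5] op 1.002
t52.6 tcp [532.8 356.  215.5] rpy [-3.135 -1.046  1.39 ] F [0.7 0.5 0.4] op 1.001
```

View pics/t12.png

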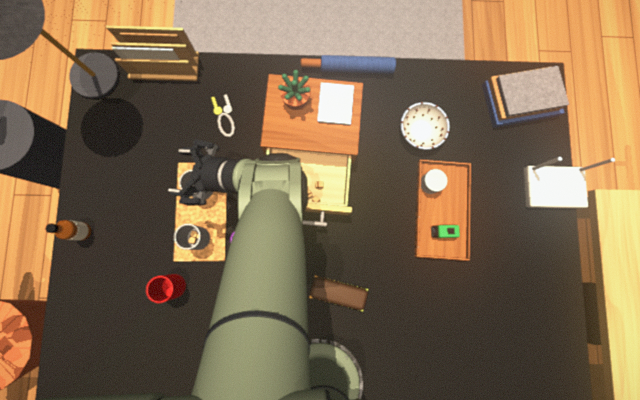

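View pics/s12.png

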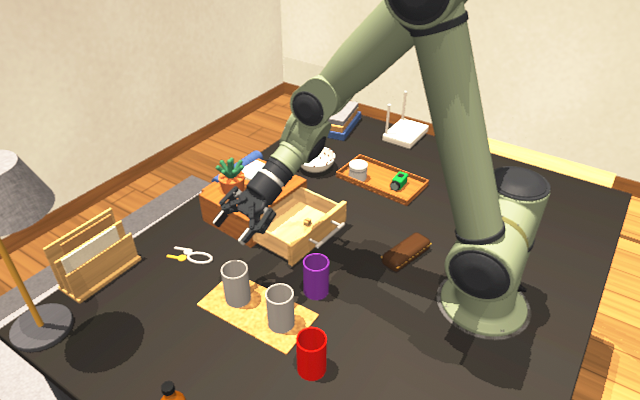

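```bash
cat > low1.py <<'E'
from plan import *
from math import pi
c=(387.,343.5); g=(10,35,1)
p,R=grasp(c,*g)
bot.move_ptp([400,250,360],[pi,0,pi/2-pi]); st()
snap('wrist','w13')
bot.move_ptp((p+[0,0,140]).tolist(),eul(R)); st()
snap('wrist','w14')
print(bot.movel((p+[0,0,50]).tolist(),max_speed=100,threshold=8)); st()
print(bot.movel((p+[0,0,0]).tolist(),max_speed=50,threshold=8)); st()
snap('wrist','w15'); snap('side','s15')
E
python3 low1.py
```

```text
t55.4 tcp [400.  249.9 359.7] rpy [ 3.141 -0.    -1.571] F [-0.2  0.1 -0. ] op 1.001
t57.1 tcp [403.  346.7 207.6] rpy [-3.14  -0.96   0.173] F [-0.4  0.4  0. ] op 1.001
False
t58.2 tcp [402.6 346.4 117.5] rpy [-3.141 -0.96   0.174] F [-0.   1.  -0.1] op 0.997
False
t59.3 tcp [402.4 346.3  67.4] rpy [-3.141 -0.96   0.174] F [0.3 0.2 0.1] op 0.996
```

View pics/w13.png

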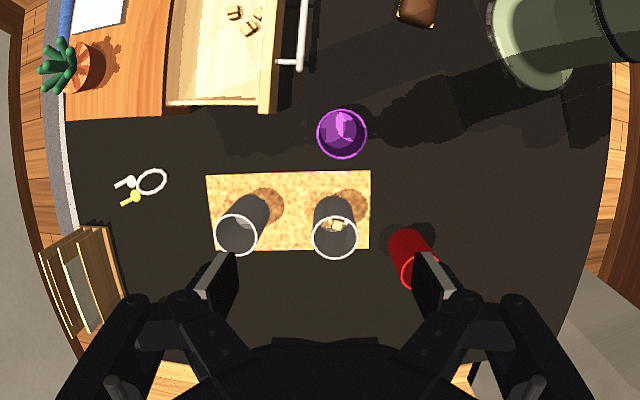

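View pics/w15.png

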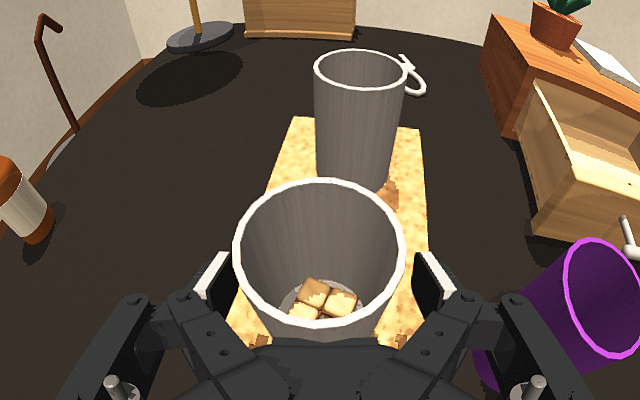

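View pics/s15.png

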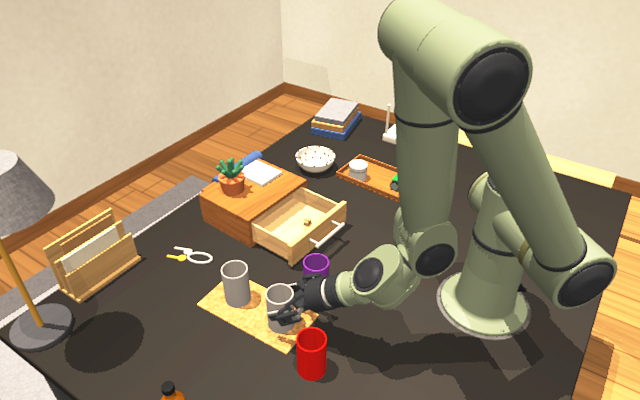

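```bash
sed -e "s/^c=.*/c=(387.,343.5); g=(10,35,1); pp=(-50,20); s=1/" -e "s/150\]).tolist/170]).tolist/" -e "s/w1\([01]\)/w2\1/;s/t11/t21/;s/s11/s21/" up2.py > low2.py; cat low2.py | head -12; python3 low2.py
```

```text
from plan import *
c=(387.,343.5); g=(10,35,1); pp=(-50,20); s=1
p,R=grasp(c,*g)
bot.grip(0.0,45); st()
bot.movel((p+[0,0,170]).tolist(),max_speed=120); st()
def pose(ph,mz=137,M=(548,44)):
    _,_,t=pour(c,*g,*pp,s*ph,[0,0,0]); z=mz+85*max(0,np.cos(np.radians(t)))
    P,Rp,t=pour(c,*g,*pp,s*ph,[M[0],M[1],z]); return P,Rp,t
P,Rp,t=pose(0); bot.move_ptp(P.tolist(),eul(Rp)); st()
snap('wrist','w20')
prev=P
for ph in (20,40,60,80,95,110,125,140,160,180):
t59.8 tcp [402.7 346.6  67.9] rpy [-3.14  -0.962  0.173] F [-2.1  0.2  5. ] op 0.766
t61.3 tcp [401.9 345.7 236.1] rpy [ 3.14  -0.958  0.176] F [-0.4  0.4 -1.4] op 0.762
t62.6 tcp [565.   24.4 181. ] rpy [-3.14  -1.222 -0.873] F [ 0.1  0.4 -1.9] op 0.766
t69.7 tcp [576.9   9.7 149.4] rpy [-3.141  1.222  2.269] F [ 0.2  0.5 -3.1] op 0.766
125.00000000000001
```

View pics/w21.png

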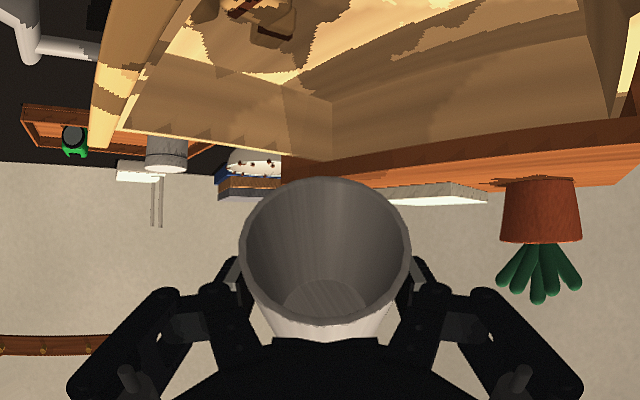

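View pics/s21.png

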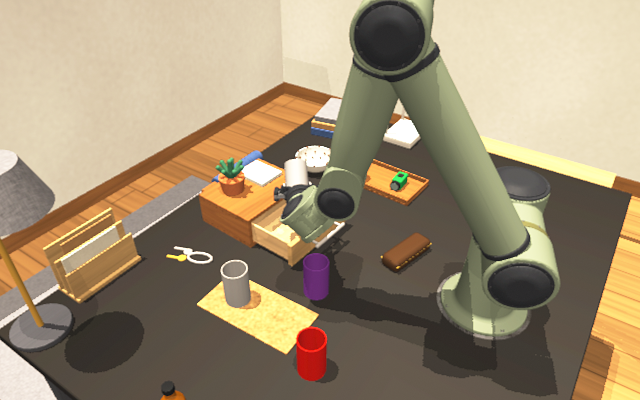

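The wrist view at (325,290) shows the cup's bare bottom, so it is empty. Now I put it back.

```bash
sed -e "s/^c=.*/c=(387.,343.5); g=(10,35,1); pp=(-50,20); s=1/" -e "s/\[0,0,120\]/[0,0,170]/" -e "s/w12/w22/;s/t12/t22/;s/s12/s22/" up3.py > low3.py
cat >> low3.py <<'E'
from math import pi
bot.move_ptp([400,220,400],[pi,0,pi/2-pi]); snap('wrist','w23')
bot.move_ptp([455,80,420],[pi,0,pi/2]); snap('wrist','w24');snap('side','s24');snap('top','t24')
E
python3 low3.py
```

```text
t75.6 tcp [402.8 345.8 236.8] rpy [ 3.141 -0.96   0.174] F [-0.1  0.4 -1.8] op 0.766
True
t77.6 tcp [402.7 346.4  67.9] rpy [-3.141 -0.961  0.174] F [-0.1 -0.1  3.6] op 0.766
t78.1 tcp [402.  346.   67.4] rpy [ 3.141 -0.959  0.176] F [-0.3 -0.7 -0.8] op 1.001
t79.5 tcp [401.7 345.6 216.6] rpy [ 3.139 -0.958  0.177] F [ 0.2  0.2 -0.4] op 1.000
```

View pics/w23.png

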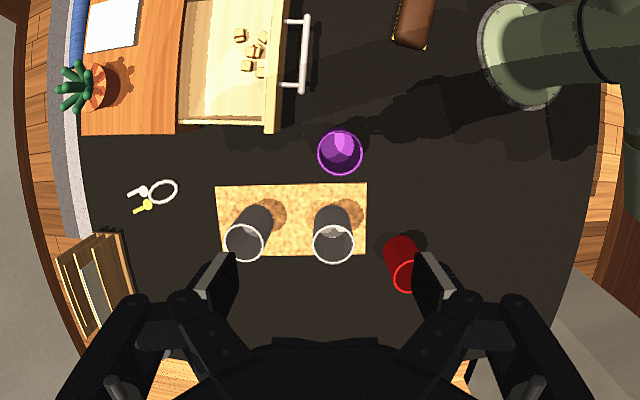

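View pics/w24.png

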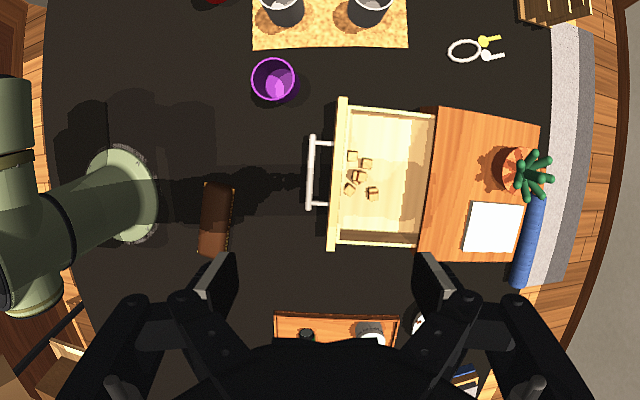

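View pics/s24.png

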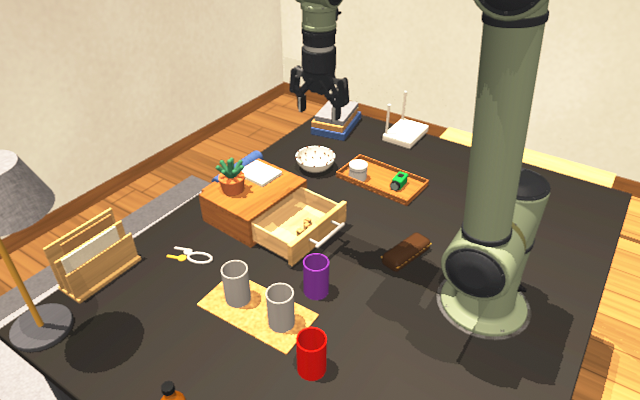

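Run:
```python
import cv2,numpy as np
im=cv2.imread('pics/w24.png'); im2=cv2.imread('pics/w23.png'); im3=cv2.imread('pics/w14.png')
a=cv2.resize(im[130:220,325:445],None,fx=4,fy=4,interpolation=cv2.INTER_CUBIC); b=cv2.resize(im2[170:275,200:380],None,fx=2.6,fy=2.6,interpolation=cv2.INTER_CUBIC)[:240,:468]
cv2.imwrite('pics/z24.png',a); cv2.imwrite('pics/z23.png',b)
```

```text
(no output)
```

View pics/z24.png

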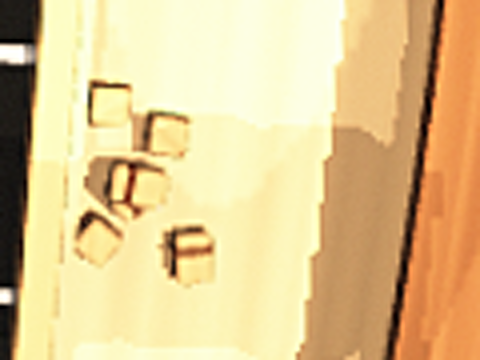

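View pics/w14.png

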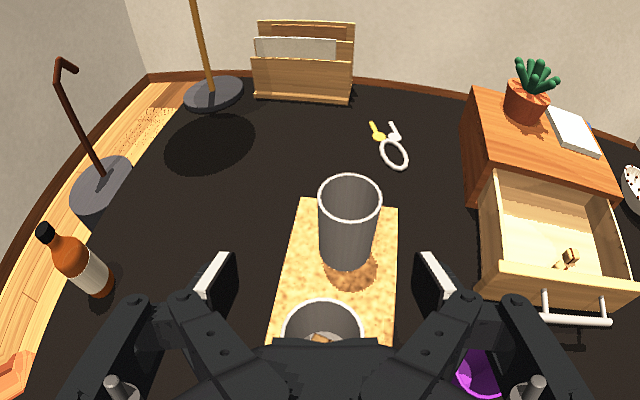

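View pics/z23.png

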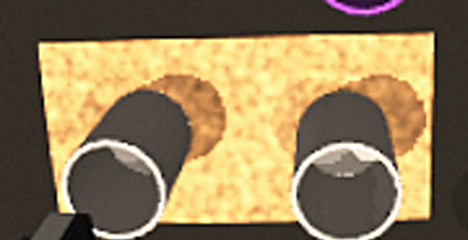

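Run:
```python
from h import *
from math import pi
bot.move_ptp([500,-30,200],[pi,0,pi/2]); im=snap('wrist','w25',(220,120,480,300),3)
t=snap('top','t25',(165,150,235,270),5)
```

```text
(no output)
```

View pics/w25.png

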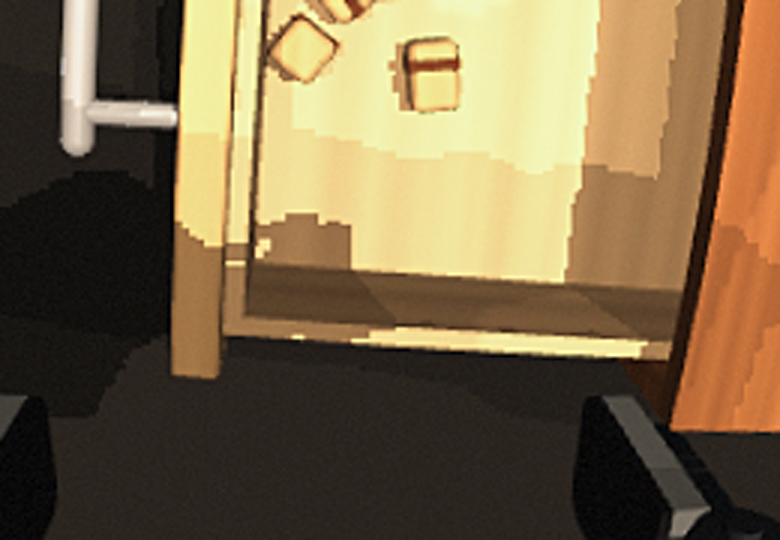

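View pics/t25.png

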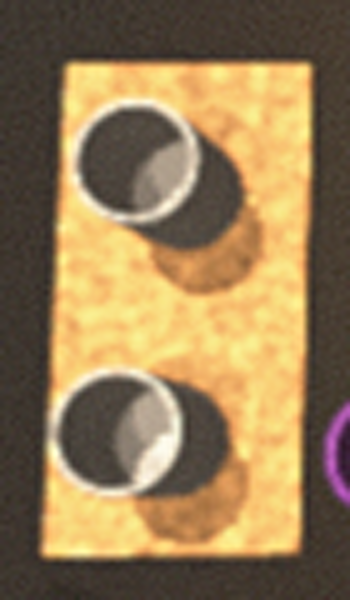

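Run:
```python
from h import *
from math import pi
bot.move_ptp([490,-5,230],[pi,0,pi/2]); a=imaging.capture('wrist')
bot.move_ptp([455,270,330],[pi,0,pi/2]); b=imaging.capture('wrist')
cv2.imwrite('pics/a26.png',cv2.resize(a[60:260,200:460],None,fx=3,fy=3,interpolation=cv2.INTER_CUBIC)[:600,:780])
cv2.imwrite('pics/b26.png',cv2.resize(b[55:170,225:435],None,fx=3.7,fy=3.7,interpolation=cv2.INTER_CUBIC))
for n,q in (('low',(267.5,110.5)),): print(cast('wrist',q,111))
```

```text
[389.98479109 343.27263639 111.        ]
```

View pics/a26.png

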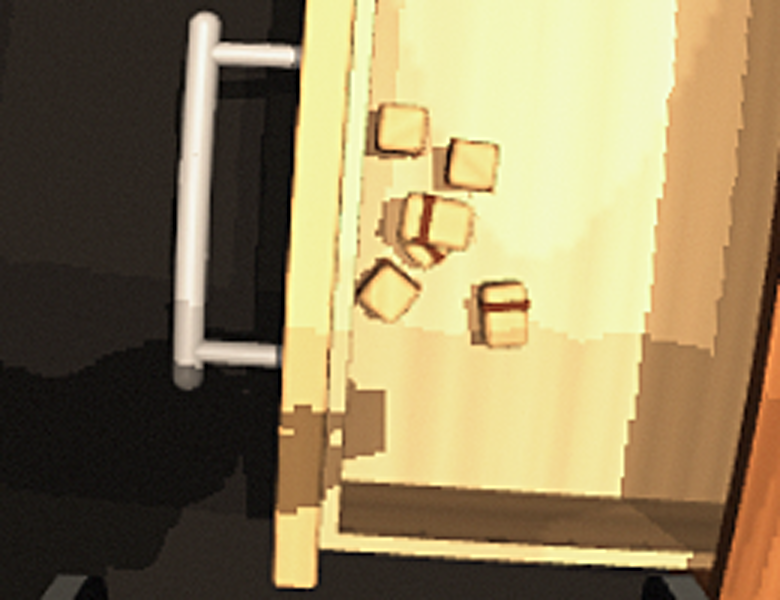

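View pics/b26.png

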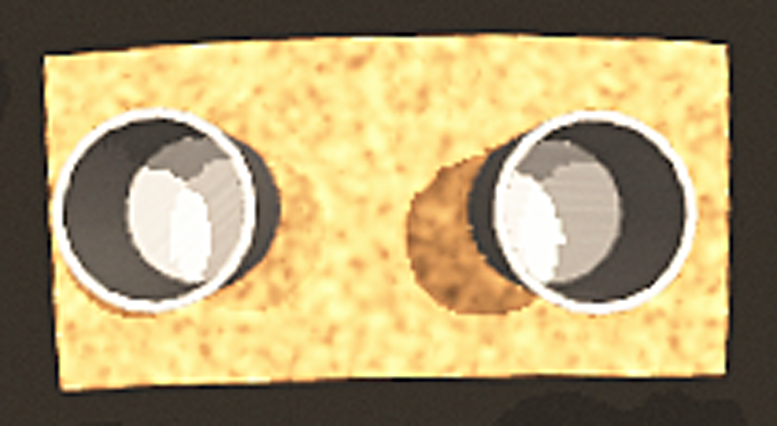

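Six pegs lie in the drawer, two of them stacked, and both cups are visibly empty and upright on the mat. Next I shut the drawer.

Run:
```python
from h import *
from math import pi
e=[pi,0,pi/2-0.070]
bot.grip(0.26,40)
d=np.array([-0.9976,0.07,0]); h=np.array([572.4,41,0])+d*141.5
bot.move_ptp([h[0],h[1],150],e)
snap('wrist','w27')
print(bot.movel([h[0],h[1],47],max_speed=60,threshold=8)); st()
bot.grip(0.0); st()
q=h-d*138; bot.movel([q[0],q[1],47],max_speed=80); st()
q=h-d*148; print(bot.movel([q[0],q[1],47],max_speed=25,threshold=18)); s=st()
bot.grip(0.26); st(); p=bot.get_state()['tcp_pos']
bot.movel([p[0],p[1],160],max_speed=120)
bot.move_ptp([380,60,330],e); st()
snap('wrist','w28'); snap('top','t28'); snap('side','s28')
```

```text
False
t90.1 tcp [431.5  50.9  47.3] rpy [ 3.141 -0.     1.501] F [ 0.7 -0.1  0.4] op 0.261
t90.4 tcp [431.5  50.9  47.3] rpy [ 3.141 -0.     1.501] F [-1.1 -0.1  4.3] op 0.115
t92.3 tcp [569.6  40.9  47.3] rpy [3.140e+00 1.000e-03 1.501e+00] F [ 1.4 -1.   4.8] op 0.106
True
t92.6 tcp [570.7  40.8  47.3] rpy [-3.136e+00  1.000e-03  1.501e+00] F [-1.   0.2  6.9] op 0.110
t92.8 tcp [570.5  40.6  46.8] rpy [-3.136e+00  1.000e-03  1.501e+00] F [-0.2  0.1 -0.5] op 0.263
t94.9 tcp [380.6  59.9 329.3] rpy [-3.141  0.     1.501] F [ 0.8 -0.2 -1.1] op 0.259
```

View pics/w28.png

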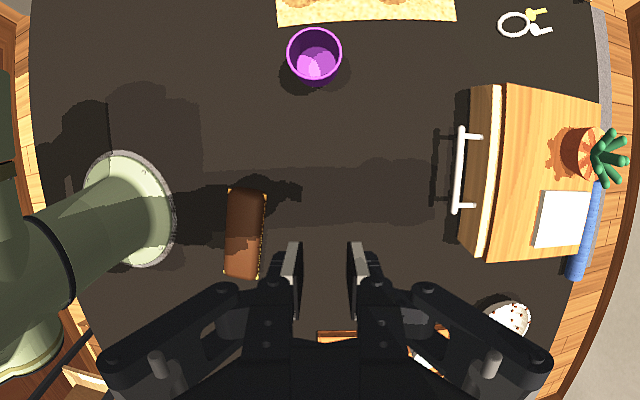

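View pics/s28.png

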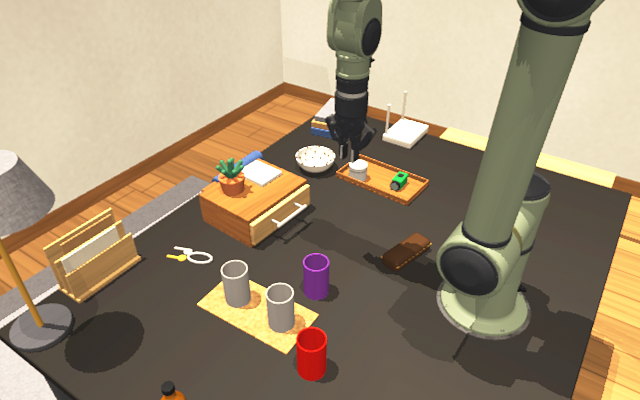

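View pics/t28.png

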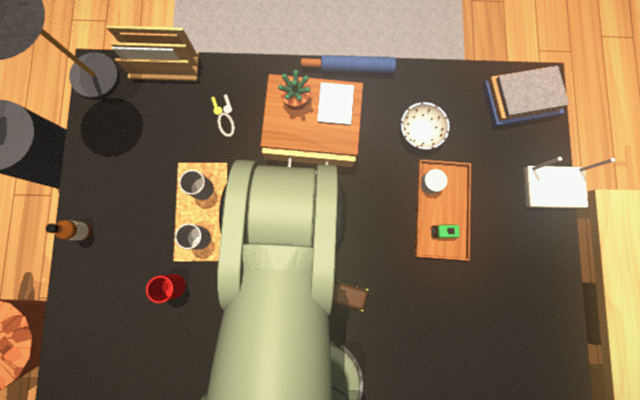

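Run:
```python
from h import *
from math import pi
e=[pi,0,pi/2-0.070]
bot.grip(0.0)
bot.move_ptp([525,44.3,150],e)
print(bot.movel([525,44.3,50],max_speed=100,threshold=8))
d=np.array([0.9976,-0.07,0])
q=np.array([525,44.3,50])+d*45
print(bot.movel(q.tolist(),max_speed=25,threshold=12)); s=st()
p=s['tcp_pos']-d*30; bot.movel([p[0],p[1],50]); bot.movel([p[0],p[1],160]); bot.move_j([-1.4,0.326,-0.193,1.052,0,1.437]); bot.dwell(0.3); st()
a=imaging.capture('side'); cv2.imwrite('pics/s29.png',a); b=imaging.capture('top'); cv2.imwrite('pics/t29.png',b)
o=cv2.imread('pics/side0.png')
cv2.imwrite('pics/cmp.png',np.hstack([cv2.resize(x[180:250,250:330],None,fx=4.8,fy=4.8,interpolation=cv2.INTER_CUBIC) for x in (o,a)]))
for n,f,r in (('side','side0',(270,200,312,230)),('top','top0',(280,157,335,178))):
    x0,y0,x1,y1=r
    for im in (cv2.imread(f'pics/{f}.png'),a if n=='side' else b):
        h=cv2.cvtColor(im,cv2.COLOR_BGR2HSV)[y0:y1,x0:x1]; m=(h[...,2]>150)&(h[...,1]<60); ys,xs=np.nonzero(m); print(n,m.sum(),xs.mean()+x0,ys.mean()+y0)
```

```text
False
True
t98.7 tcp [551.5  42.4  49.2] rpy [-3.136  0.     1.501] F [ 0.3 -0.9 -0.1] op -0.000
t102.6 tcp [ 165.6 -524.2  231.2] rpy [-3.141 -0.     0.305] F [-0.1  0.6  0.4] op -0.003
side 187 287.90909090909093 213.6096256684492
side 187 287.6631016042781 213.51871657754012
top 229 307.0174672489083 169.3930131004367
top 220 307.44545454545454 169.45
```

View pics/cmp.png

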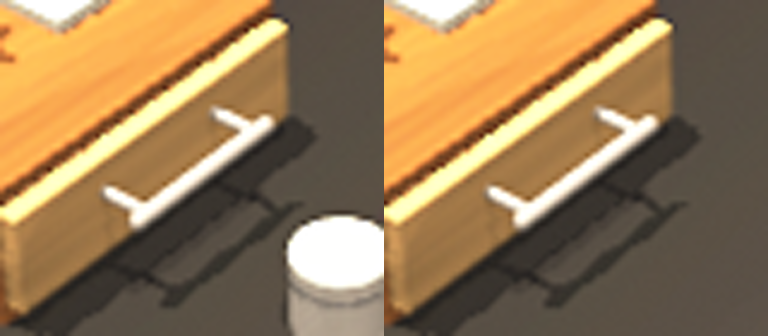

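View pics/t29.png

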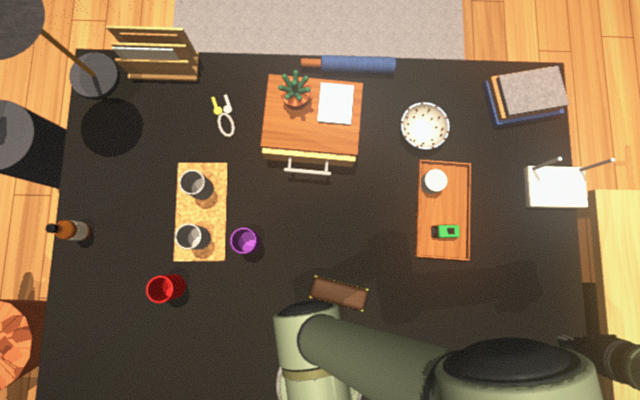

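The handle is back at its starting pixels in both views, within half a pixel. Tin (436,181) and light (446,232) are on the tray, the empty cups are on the mat, and the bowl and keys have not moved. The arm is back at its start pose, clear of everything.

Run:
```python
from bench import bot
bot.sign_off()
```

```text
the job is handed in; nothing more can be done
```

The job is done and handed in at about 103 s of the 208 s allowed; sign-off reports no verdict.

**What I did:**
- I moved the tin and the bike light onto the tray. I saw no spectacle stand; the brown block on the console is a flat case.
- I pulled the drawer open about 141 mm and tipped the cups into it one after the other. I stood each back on the mat, then pushed the drawer shut until it met firm resistance.

**What the last checks showed:**
- **Drawer:** the handle is within half a pixel of its starting position in both the side and top views, so the drawer looks fully shut.
- **Pegs:** before shutting I counted six pegs in the drawer, two of them lying stacked. Looking straight down, both cups were empty, and I saw no pegs outside the drawer.
- **Cups, tin and light:** both cups stand upright on the mat. The tin and light stand upright on the tray.
- **Bowl and keys:** both look unmoved, and the arm is clear of everything.

**One disagreement:** the tin was about 34 mm from where I released it, probably the announced knock. It is still within the tray limits, so I left it there.

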